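# Turn a training bar's flat up and clamp it

### The arm

A 6-joint arm with a two-finger parallel gripper is mounted at the origin on the work surface. World frame = base frame: x ahead of the robot, y to its left, z up, the work surface at z = 0. Lengths are in m, angles in rad, forces in N, time in s.
With the tool pointing down it reaches from about 0.3 to 0.95 m from the base axis. Payload 3.1 kg.
Tool frame: the origin (TCP) lies on the centre line of the jaws, within the pads' length; the fingertips stand 14 mm ahead of it and the grasp point (between the pads) lies 5 mm behind it; z points along the fingers, y is the line along which they close (so a half turn about z gives the same grasp; the last joint's range is limited). The gripper opens to 85 mm and grips with 20 to 120 N. Pads are 22 mm wide; open, the fingers measure 114 mm over their backs; the gripper's body (76 mm by 85 mm) begins 54 mm behind the grasp point. The pads swing forward as they close: fully open they stand 13 mm farther back than shut.
Start: joints at [1.12, 0.308, 1.634, -0, 1.2, -0.07], TCP at [0.232, 0.58, 0.245] pointing down, gripper open.
Joint ranges: [-3.06, 3.06], [-0.79, 1.96], [0.05, 2.63], [-1.19, 4.34], [0.05, 2.64], [-2.94, 2.94]. Speed limits (rad/s): [2.79, 2.79, 3.14, 3.14, 3.14, 3.14].

### API

Orientations are given as a unit quaternion [x, y, z, w].
In Python, from workcell import manip gives the robot as it stands.
- The arm moves only by the shell command python3 inch.py FILE [OPENING], which reads ROWS from the file FILE. ROWS is a JSON list of rows, 1 to 20 of them, each written [[dx, dy, dz], turn]: dx, dy, dz in m, then a turn about the tool's z in rad; each row shifts and turns the commanded pose from where the row before left it, along the tool's axes as they then stand; what a row does not reach is not made up. A row lasts 1/12 s, in which the tool goes at most 0.0417 m and 0.125 rad, less where a joint would pass 70% of its speed; a pose out of reach is approached as far as the arm can. OPENING is the finger opening in m, set as the command begins (- or left out keeps the last). The fingers move at their own pace and stop on an object; the grip force is fixed at half the most. Time passes only in rows, so rows that do not move let the fingers close. It prints the time, the measured TCP pose, the force, the opening and the grip force at its end. Input that does not fit is refused with a message, and nothing moves.
- manip.read_state(): the state, without advancing time (a new reading comes with each control period).
- manip.snapshot(name): name is "scene" or "top" or "wrist"; returns a dict with "image" (480x640x3 uint8, blue, green, red), "z_map" (480x640 float32, m along the optical axis (not along the pixel's ray), 0 where there is no reading), "fx", "fy", "cx", "cy" (pixels), "R" (3x3) and "t" (3): a world point X has camera coordinates R X + t. Camera axes: x right, y down, z forward; pixel columns grow to the right and rows downward; lengths in m; the calibration is good to about 2 mm. The wrist camera is an equidistant fisheye: a pixel r from the principal point sees the ray r / f radians off the axis. A picture is of the moment at which its call begins.
- manip.job_done(): hands the job in; it is judged then, once.
The state is a dict: "time_s": time; "joint_pos": joint angles; "joint_velocities": joint speeds; "effort": joint torques, N m; "tcp_pos": TCP position; "ee_rot": TCP orientation; "ft_force": force on the tool from outside, world axes, zero at the start; "moment": the same for the moment, N m; "width": finger opening in m; "grasp_force": force on a finger pad.
Only numpy, scipy, OpenCV 4.12 (cv2) and the standard library are available. Lean on these libraries where they do the work, as an engineer would, in place of code of your own. Each camera call takes 0.05 s, during which the arm holds its last target. There are 200 camera calls.

### The job

The round wooden training bar in the repair jig has one flat along its length. Find the flat, turn the bar in the jig until the flat faces straight up, then swing the hold-down arm over and press it fully down so that its pad lies flush on the flat. Let go, and leave the other things on the desk where they are.

Things in the scene. Friction and masses are not known exactly. Their poses are not given: they have to be found in the camera images.
- jig: repair jig fixed to the desk: plywood base 180 x 250 x 18 mm, origin at the middle of its underside on the desk, y axis along the wooden bar, pointing towards the robot and x to the robot's left (within 0.4 rad). Aluminium end plates, 56 mm wide, 10 mm thick, stand at y = +108 and -108 mm and reach 145 mm above the desk; a hinge post (16 x 40 mm, 160 mm high) at x = +74, y = -66 mm
- bar_axis (a point): middle of the wooden bar's axis, 125 mm above the desk, axes as the jig's (it does not turn with the bar). Beech bar, 54 mm diameter, 196 mm long, held by pins at its ends: it only turns about this y axis, endlessly either way, and stays where it is left (0.1 N m of friction). A flat 42 mm wide runs along its whole length, 17 mm from the axis: 44 mm across the flat, 54 mm elsewhere
- bar_grip (a point): point on the bar's axis at the middle of its free part (jig y = +30 mm; y -20 to +80 mm is free), where it can be gripped across, upright or leaning up to 45 degrees. Which way the flat faces is not reported: at the start anywhere but within 60 degrees of straight up; it must be felt or seen: a 60 N grip reads about 52 mm on round, 43 to 50 with a pad on the flat
- holddown (a joint): angle (rad) of the steel hold-down arm, hinged parallel to the bar. 0: level over the bar, pointing to the jig's -x, pad flush on an upturned flat. Grows as it swings up and over to the jig's +x; 1.57 is upright; stops at -0.06 and 1.85. Stays where left (0.3 N m of friction, 0.25 kg). On the bar's round side it stops at about 0.15
- pad (a point): middle of the underside of the arm's rubber pad, 46 x 34 mm, moving with the arm. When down it covers y = -83 to -49 mm of the jig, over the bar's axis, 142 mm above the desk (the bar's round top is at 152 mm). Pressing the arm down with 15 N at its handle pulls a flat that is up to about 10 degrees out level
- hinge (a point): the hold-down arm's hinge axis, at jig x = +70, y = -66, z = 152 mm; axes as the jig's
- handle (a point): middle of the arm's black T handle: a round bar, 18 mm diameter, 84 mm long, parallel to the jig's y axis, on the end of a 10 mm rod, 155 mm from the hinge axis. At arm angle a it lies 155 cos a mm from the hinge towards the jig's -x and 155 sin a mm above it. Either half can be pinched from above
- brush: hold-cleaning brush, 160 mm long, lying near the jig; origin at the middle of its underside. Not to be disturbed
- tape: empty white roll of finger tape lying flat, 96 mm across, 25 mm high; origin at its underside's centre. Not to be disturbed
- hold: green resin climbing hold, 92 mm across, 42 mm high, beside the jig; origin at its underside's centre. Not to be disturbed
- bottle: clear water bottle with a blue cap, 64 mm across, 210 mm high; origin at its underside's centre. Not to be disturbed
- pencup: grey cup full of pens, 72 mm across, 95 mm high, pens up to about 150 mm; origin at its underside's centre. Not to be disturbed
- jar: yellow jar with an orange cap, 84 mm across, 65 mm high; origin at its underside's centre. Not to be disturbed
- calculator: white desk calculator, 150 x 105 mm, 20 mm high; origin at its underside's centre. Not to be disturbed
- ledger: blue clipboard ledger, 230 x 170 mm, with a black phone on it, 24 mm high in all; origin at its underside's centre. Not to be disturbed

How it is judged:
At the end, for the whole second after the job is handed in: the hold-down arm is at rest within 0.05 rad of its fully down position (its pad flush on the upturned flat: on the round side it would stop at 0.15 rad or more) and released (value of joint holddown between -0.04 and 0.05 rad and velocity of joint holddown between -0.05 and 0.05 rad/s); the robot touches nothing.
It fails at once if another thing on the desk is moved by more than 30 mm or tipped over (distance of any of brush, tape, hold, bottle, pencup, jar, calculator, ledger from where it was at the start of the episode above 0.03 m or angle between any of brush, tape, hold, bottle, pencup, jar, calculator, ledger's own z axis and vertical above 0.5 rad).
It also fails if it takes over 72 s, if anything falls off the work surface, if the arm or the gripper's body presses on something with over 40 N, if the wrist force passes 120 N, or if a joint passes its speed limit or range.

## Working session

There is one attempt and no reset: what is moved stays moved. The work goes in short steps, Python scripts to look and compute and a shell command to move; the robot and the scene stay as the last step left them, time stands still between calls to the robot, and variables do not carry over. Pictures are saved under pics/ and viewed, at most 10 in all, crops included, and the job is handed in when it is done.

```bash
ls; mkdir -p pics; python3 - <<'E'
from workcell import manip
import cv2
s=manip.read_state(); print(s['time_s'],s['tcp_pos'],s['ee_rot'],s['width'])
for n in ("scene","top"):
    d=manip.snapshot(n); cv2.imwrite(f"pics/{n}0.png",d["image"]); print(n,d["fx"],d["cx"],d["cy"],d["R"],d["t"])
E
```

```text
inch.py
pics
workcell.py
0.0 [0.23199143 0.57950384 0.24406393] [ 1.89261156e-01  9.81926139e-01 -1.09187288e-03 -2.81906830e-04] 0.08541057873303062
scene 495.8753175122185 327.1397542654444 241.9204926923547 [[-0.46371548  0.88587773 -0.01373325]
 [ 0.56321449  0.28278003 -0.77641799]
 [-0.68392792 -0.3677718  -0.63006865]] [ 0.25498175 -0.19834433  1.82721464]
top 542.6059297656228 313.60466673713665 239.159420418259 [[-0.0032741  -0.99968693 -0.02480559]
 [-0.98959811  0.0068067  -0.14369845]
 [ 0.14382231  0.02407708 -0.98931059]] [0.02480676 0.51666148 1.27437998]
```
View pics/top0.png

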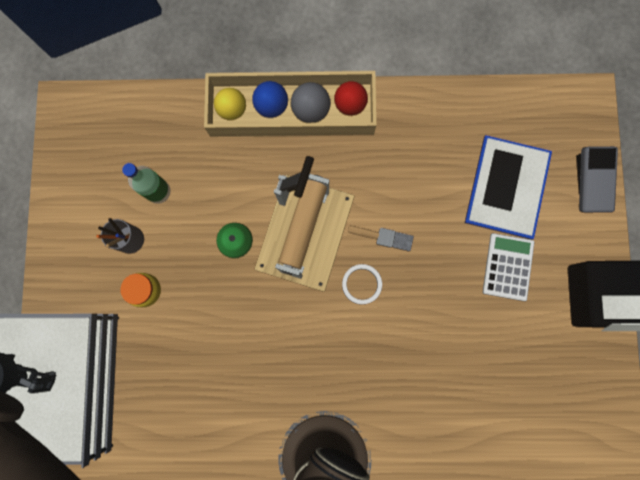

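View pics/scene0.png

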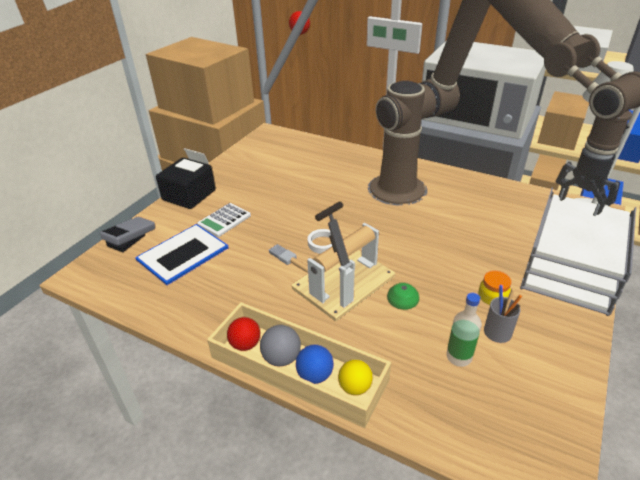

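The top view shows the jig at about (305,235). Base corners are at (353,197), (325,290) and (257,270), and the bar runs from (290,268) to (318,182). The hold-down arm is raised, with its handle at (307,172). The brush (390,238) and tape (362,284) lie to the right of the jig, and the hold (234,240) to the left.

```bash
cat > h.py <<'E'
import numpy as np, cv2
from workcell import manip
def cloud(n,d=None):
    d=d or manip.snapshot(n); z=d["z_map"].astype(float); v,u=np.mgrid[:480,:640]
    P=np.stack([(u-d["cx"])/d["fx"]*z,(v-d["cy"])/d["fy"]*z,z],-1)
    W=(P-d["t"])@d["R"]; W[z==0]=np.nan; return W,d
def ray(d,u,v,h):
    r=d["R"].T@np.array([(u-d["cx"])/d["fx"],(v-d["cy"])/d["fy"],1]); c=-d["R"].T@d["t"]
    return c+r*(h-c[2])/r[2]
E
python3 - <<'E'
from h import *
W,d=cloud("top"); np.save("wtop.npy",W)
cs=[ray(d,u,v,.018) for u,v in((353,197),(325,290),(257,270))]
print(np.round(cs,4)); print("mid",(cs[0]+cs[2])/2, np.linalg.norm(cs[0]-cs[1]),np.linalg.norm(cs[2]-cs[1]))
Z=W[...,2]; c=(cs[0]+cs[2])/2
m=(np.abs(Z-.018)<.005)&(np.linalg.norm(W[...,:2]-c[:2],axis=-1)<.18)
r=cv2.minAreaRect(W[m][:,:2].astype(np.float32)); print("rect",r, m.sum())
W2,d2=cloud("scene"); np.save("wsc.npy",W2)
m=(np.abs(W2[...,2]-.018)<.005)&(np.linalg.norm(W2[...,:2]-c[:2],axis=-1)<.18)
print(cv2.minAreaRect(W2[m][:,:2].astype(np.float32)),m.sum())
a=d["image"][150:310,230:430]; b=d2["image"][190:320,270:420]
o=np.vstack([cv2.resize(a,(500,400),interpolation=2)]); cv2.imwrite("pics/c.png",np.hstack([cv2.resize(a,None,fx=2,fy=2,interpolation=2)[:,:400],cv2.resize(b,(370,320),interpolation=2)]))
E
```

```text
[[ 0.6245 -0.0753  0.018 ]
 [ 0.3951 -0.0045  0.018 ]
 [ 0.4445  0.1611  0.018 ]]
mid [0.53452497 0.04289256 0.018     ] 0.24010712778940932 0.17284527424464033
rect ((0.5366112589836121, 0.04110805690288544), (0.35162386298179626, 0.2502102851867676), 72.32056427001953) 4614
((0.5352895259857178, 0.04240433871746063), (0.3510097861289978, 0.25433841347694397), 72.85320281982422) 2429
```

View pics/c.png

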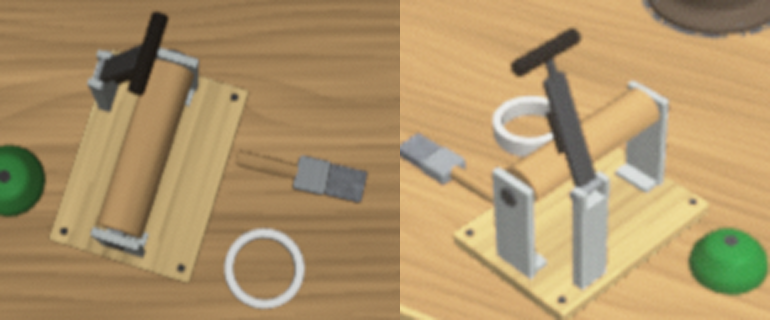

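The crop shows the arm standing up, leaning over the bar towards jig -x, with its handle on top. No flat edge is obvious, so I'll check the bar's cross-section in the depth data.

```bash
cat >> h.py <<'E'
A=np.radians(17.5); JY=np.array([-np.cos(A),np.sin(A),0]); JX=np.array([np.sin(A),np.cos(A),0]); JZ=np.array([0,0,1.])
C=np.array([.535,.042,0]); RJ=np.stack([JX,JY,JZ])
def tojig(W): return (W-C)@RJ.T
def toworld(p): return C+np.asarray(p)@RJ
E
python3 - <<'E'
from h import *
for f in ("wtop.npy","wsc.npy"):
    J=tojig(np.load(f)).reshape(-1,3); J=J[~np.isnan(J[:,0])]
    top=J[(J[:,2]>.13)&(J[:,2]<.149)&(np.abs(J[:,0])<.04)&(np.abs(np.abs(J[:,1])-.108)<.02)]
    for s in (1,-1):
        q=top[top[:,1]*s>0]; print(f,"plate",s,np.round([q.min(0),q.max(0)],3).tolist(),len(q))
    B=J[(np.abs(J[:,0])<.04)&(J[:,1]>-.02)&(J[:,1]<.09)&(J[:,2]>.085)&(J[:,2]<.17)]
    # circle fit per half for axis line
    for y0 in (-.02,.035):
        q=B[(B[:,1]>y0)&(B[:,1]<y0+.055)]
        M=np.c_[2*q[:,0],2*q[:,2],np.ones(len(q))]; s=np.linalg.lstsq(M,(q[:,[0,2]]**2).sum(1),rcond=None)[0]
        print("circle",y0,s[:2],np.sqrt(s[2]+s[0]**2+s[1]**2))
    an=np.degrees(np.arctan2(B[:,0],B[:,2]-.125)); r=np.hypot(B[:,0],B[:,2]-.125)
    for a in range(-130,130,10):
        k=(an>=a)&(an<a+10)
        if k.sum()>3: print(a+5,k.sum(),round(np.median(r[k])*1e3,1),end=' | ')
    print()
    H=J[(J[:,2]>.21)&(J[:,2]<.4)&(np.abs(J[:,1]+.066)<.06)&(np.abs(J[:,0])<.15)]
    print("handle",H.mean(0),H.min(0),H.max(0),len(H))
E
```

```text
wtop.npy plate 1 [[-0.023, 0.088, 0.13], [0.032, 0.115, 0.149]] 206
wtop.npy plate -1 [[-0.024, -0.119, 0.13], [0.023, -0.088, 0.149]] 173
circle -0.02 [0.00390654 0.12767986] 0.025247102180250527
circle 0.035 [0.0041287  0.12821905] 0.024860724207390078
-95 7 22.8 | -85 10 22.5 | -75 21 22.8 | -65 39 23.2 | -55 48 23.5 | -45 63 24.2 | -35 75 24.9 | -25 89 25.2 | -15 94 26.0 | -5 106 26.9 | 5 102 27.2 | 15 115 28.5 | 25 101 29.1 | 35 94 29.8 | 45 82 30.3 | 55 64 30.4 | 65 39 30.8 | 75 25 30.9 | 
handle [ 0.02076419 -0.06546251  0.28551304] [ 0.00539284 -0.10911882  0.21038964] [ 0.05407231 -0.0250719   0.30933849] 518
wsc.npy plate 1 [[-0.022, 0.088, 0.131], [0.037, 0.115, 0.149]] 87
wsc.npy plate -1 [[-0.023, -0.118, 0.13], [0.036, -0.088, 0.149]] 183
circle -0.02 [0.00917762 0.13095949] 0.021970100708052154
circle 0.035 [0.00881516 0.13057335] 0.022380017334233556
-25 12 24.0 | -15 10 25.7 | -5 18 26.6 | 5 37 27.4 | 15 38 28.5 | 25 47 29.7 | 35 54 30.6 | 45 61 31.9 | 55 59 32.0 | 65 57 32.7 | 75 54 32.6 | 85 36 32.7 | 95 8 30.3 | 
handle [ 0.03175068 -0.0700462   0.26685477] [ 0.00842313 -0.11014243  0.21005867] [ 0.06014756 -0.02169616  0.30729531] 536
```

```bash
sed -i 's/^C=.*/C=np.array([.5364,.0463,0]); RJ=np.stack([JX,JY,JZ])/' h.py; cat >> h.py <<'E'
from scipy.spatial.transform import Rotation as R
def st(tgt=None):
    s=manip.read_state(); M=R.from_quat(s["ee_rot"]).as_matrix(); p=np.array(s["tcp_pos"])
    print("t%.2f jig"%s["time_s"],np.round(tojig(p)*1e3,1),"F jig",np.round(RJ@s["ft_force"],1),"w %.1f g %.1f"%(s["width"]*1e3,s["grasp_force"]),"turn %.3f"%np.arctan2(M[:,0]@JX,M[:,0]@JY))
    if tgt is not None: print("tool d",np.round(M.T@(toworld(tgt)-p),4), "ypart",M[:,1]@JX)
def prof():
    for n in ("top","scene"):
        J=tojig(cloud(n)[0]).reshape(-1,3)
        B=J[(np.abs(J[:,0])<.045)&(J[:,1]>-.04)&(J[:,1]<.09)&(J[:,2]>.085)&(J[:,2]<.155)]
        an=np.degrees(np.arctan2(B[:,0],B[:,2]-.125)); r=np.hypot(B[:,0],B[:,2]-.125)
        print(n,[(a+5,int(k.sum()),round(np.median(r[k])*1e3,1)) for a in range(-120,130,10) if (k:=(an>=a)&(an<a+10)).sum()>3])
E
python3 -c "
from h import *
st([0,.05,.244])"
```

```text
t0.20 jig [417.3 450.6 244.5] F jig [0.3 0.7 0.5] w 85.2 g 0.0 turn 0.075
tool d [-0.4309 -0.3859  0.001 ] ypart 0.9971561743682256
```

```bash
echo '[[[0, 0, 0], -0.075], [[-0.025, -0.026, 0], 0], [[-0.025, -0.026, 0], 0], [[-0.025, -0.026, 0], 0], [[-0.025, -0.026, 0], 0], [[-0.025, -0.026, 0], 0], [[-0.025, -0.026, 0], 0], [[-0.025, -0.026, 0], 0], [[-0.025, -0.026, 0], 0], [[-0.025, -0.026, 0], 0], [[-0.025, -0.026, 0], 0], [[-0.025, -0.026, 0], 0], [[-0.025, -0.026, 0], 0], [[-0.025, -0.026, 0], 0], [[-0.025, -0.026, 0], 0], [[-0.025, -0.026, 0], 0], [[-0.025, -0.026, 0], 0], [[0, 0, 0], 0], [[0, 0, 0], 0]]' > next.json && python3 inch.py next.json 0.085; python3 -c "
from h import *
st([0,.05,.13]);prof()"
```

```text
time_s: 1.78
tcp_pos: [0.4889, 0.0616, 0.2451]
ee_rot: [0.154, 0.988, 0.0, -0.0]
ft_force: [-1.2, 0.7, -0.3]
width: 0.0853
grasp_force: 0.0
t1.78 jig [  0.3  49.9 245.1] F jig [ 0.3  1.3 -0.3] w 85.3 g 0.0 turn 0.004
tool d [ 1.000e-04 -3.000e-04  1.151e-01] ypart 0.9999904085554177
top [(-85, 5, np.float64(27.1)), (-75, 17, np.float64(26.8)), (-65, 15, np.float64(27.2)), (-55, 28, np.float64(27.0)), (-45, 26, np.float64(27.9)), (-35, 40, np.float64(27.8)), (-25, 34, np.float64(26.7)), (-15, 31, np.float64(27.2)), (-5, 28, np.float64(27.3)), (5, 26, np.float64(28.1)), (15, 25, np.float64(28.0)), (25, 16, np.float64(27.2)), (35, 17, np.float64(27.4)), (45, 15, np.float64(27.5)), (55, 12, np.float64(26.8)), (65, 7, np.float64(27.2))]
scene [(-35, 11, np.float64(26.6)), (-25, 13, np.float64(26.7)), (-15, 23, np.float64(27.1)), (-5, 31, np.float64(27.2)), (5, 41, np.float64(27.4)), (15, 34, np.float64(27.0)), (25, 45, np.float64(28.2)), (35, 54, np.float64(28.5)), (45, 49, np.float64(28.4)), (55, 54, np.float64(29.0)), (65, 46, np.float64(28.1)), (75, 53, np.float64(28.2)), (85, 29, np.float64(28.4)), (95, 4, np.float64(26.1))]
```

```bash
echo '[[[0, 0, 0.038], 0], [[0, 0, 0.038], 0], [[0, 0, 0.036], 0], [[0, 0, 0], 0], [[0, 0, 0], 0], [[0, 0, 0], 0]]' > next.json && python3 inch.py next.json 0.064; python3 -c "
from h import *
st()"; echo '[[[0, -0.004, 0], 0], [[0, -0.003, 0], 0], [[0, 0, 0], 0], [[0, 0, 0], 0]]' > next.json && python3 inch.py next.json;python3 -c "
from h import *
st()"
```

```text
time_s: 2.38
tcp_pos: [0.4895, 0.0642, 0.1348]
ee_rot: [0.151, 0.988, 0.0, 0.001]
ft_force: [0.6, -0.5, 0.3]
width: 0.0639
grasp_force: 0.0
t2.38 jig [  2.9  50.1 134.8] F jig [-0.3 -0.7  0.3] w 63.9 g 0.0 turn -0.001
time_s: 2.72
tcp_pos: [0.4879, 0.0564, 0.1351]
ee_rot: [0.153, 0.988, 0.001, 0.002]
ft_force: [-0.0, 0.9, 0.5]
width: 0.0638
grasp_force: 0.6
t2.72 jig [ -5.   49.3 135.1] F jig [0.9 0.3 0.5] w 63.8 g 0.6 turn 0.001
```

Just touching. Press in a few mm more, then stroke down.

```bash
echo '[[[0, -0.003, 0.004], 0], [[0, 0, 0], 0], [[0, 0, 0], 0]]' > next.json && python3 inch.py next.json;python3 -c "
from h import *
st()"; echo '[[[0, -0.001, 0.01], 0], [[0, 0, 0.01], 0], [[0, 0, 0.008], 0], [[0, 0, 0], 0], [[0, 0, 0], 0]]' > next.json && python3 inch.py next.json;python3 -c "
from h import *
st(); prof()"
```

```text
time_s: 2.97
tcp_pos: [0.4881, 0.0562, 0.1309]
ee_rot: [0.154, 0.988, 0.003, 0.003]
ft_force: [3.3, 10.2, 1.5]
width: 0.0637
grasp_force: 4.9
t2.97 jig [ -5.1  49.  130.9] F jig [10.7 -0.1  1.5] w 63.7 g 4.9 turn 0.003
time_s: 3.38
tcp_pos: [0.4898, 0.0559, 0.1027]
ee_rot: [0.154, 0.988, 0.004, 0.005]
ft_force: [7.6, 12.9, -4.7]
width: 0.0636
grasp_force: 7.5
t3.38 jig [ -4.9  47.3 102.7] F jig [14.6 -3.3 -4.7] w 63.6 g 7.5 turn 0.004
top [(-75, 7, np.float64(27.6)), (-65, 9, np.float64(27.8)), (-55, 21, np.float64(27.4)), (-45, 17, np.float64(27.3)), (-35, 17, np.float64(27.7)), (-25, 12, np.float64(26.2)), (-15, 10, np.float64(26.6)), (-5, 9, np.float64(28.0)), (5, 9, np.float64(27.5)), (15, 9, np.float64(26.3)), (25, 6, np.float64(28.5)), (35, 14, np.float64(27.2)), (45, 9, np.float64(27.7)), (55, 6, np.float64(26.7)), (65, 6, np.float64(26.7))]
scene [(-95, 6, np.float64(37.9)), (-85, 13, np.float64(37.8)), (-75, 17, np.float64(40.3)), (-65, 7, np.float64(43.0)), (-55, 7, np.float64(44.0)), (-35, 5, np.float64(26.7)), (-25, 9, np.float64(27.3)), (-15, 13, np.float64(26.6)), (-5, 18, np.float64(27.3)), (5, 18, np.float64(27.5)), (15, 24, np.float64(28.0)), (25, 29, np.float64(26.9)), (35, 29, np.float64(28.6)), (45, 34, np.float64(28.8)), (55, 44, np.float64(29.2)), (65, 42, np.float64(28.7)), (75, 38, np.float64(29.4)), (85, 25, np.float64(29.0)), (95, 32, np.float64(34.3)), (105, 22, np.float64(35.8)), (115, 19, np.float64(37.4)), (125, 6, np.float64(41.7))]
```

```bash
echo '[[[0, 0.008, 0], 0], [[0, 0, -0.012], 0], [[0, 0, -0.012], 0], [[0, 0, 0], 0], [[0, 0, 0], 0], [[0, 0, 0], 0], [[0, 0, 0], 0], [[0, 0, 0], 0]]' > next.json && python3 inch.py next.json 0;python3 -c "
from h import *
st(); prof()"
```

```text
time_s: 4.15
tcp_pos: [0.4863, 0.0622, 0.1138]
ee_rot: [0.153, 0.988, 0.002, 0.001]
ft_force: [28.5, 10.3, -74.6]
width: 0.0524
grasp_force: 84.6
t4.15 jig [1.000e-01 5.260e+01 1.138e+02] F jig [ 18.4 -24.  -74.6] w 52.4 g 84.6 turn 0.002
top [(-75, 8, np.float64(27.6)), (-65, 13, np.float64(27.5)), (-55, 18, np.float64(27.4)), (-45, 16, np.float64(26.7)), (-35, 14, np.float64(26.7)), (-25, 12, np.float64(27.5)), (-15, 9, np.float64(27.8)), (-5, 9, np.float64(26.3)), (5, 7, np.float64(27.8)), (15, 5, np.float64(26.4)), (25, 5, np.float64(28.9)), (35, 8, np.float64(27.5)), (45, 4, np.float64(27.5)), (55, 5, np.float64(27.6))]
scene [(-65, 10, np.float64(31.5)), (-55, 22, np.float64(34.6)), (-45, 13, np.float64(37.2)), (-35, 10, np.float64(26.7)), (-25, 11, np.float64(26.7)), (-15, 15, np.float64(27.4)), (-5, 20, np.float64(27.2)), (5, 29, np.float64(27.7)), (15, 22, np.float64(26.5)), (25, 32, np.float64(28.2)), (35, 36, np.float64(27.9)), (45, 43, np.float64(29.0)), (55, 40, np.float64(29.4)), (65, 43, np.float64(29.8)), (75, 38, np.float64(29.2)), (85, 33, np.float64(29.9)), (95, 29, np.float64(29.0)), (105, 21, np.float64(31.9)), (115, 14, np.float64(33.1))]
```

```bash
echo '[[[0, 0, 0], 0], [[0, 0, 0], 0], [[0, 0, 0], 0], [[0, 0, 0], 0]]' > next.json && python3 inch.py next.json 0.064;python3 -c "
from h import *
st([-.005,.05,.131])
for n in('top','scene'): cv2.imwrite(f'pics/{n}1.png',manip.snapshot(n)['image'])"
```

```text
time_s: 4.58
tcp_pos: [0.4884, 0.06, 0.1264]
ee_rot: [0.152, 0.988, 0.0, 0.001]
ft_force: [0.2, 0.1, 0.3]
width: 0.0643
grasp_force: 0.0
t4.58 jig [ -1.4  49.9 126.4] F jig [ 0.2 -0.2  0.3] w 64.3 g 0.0 turn 0.001
tool d [ 0.0001 -0.0036 -0.0046] ypart 0.9999997997197947
```

Stroke again with a firmer press and split readings.

```bash
echo '[[[0, 0, -0.006], 0], [[0, -0.005, 0], 0], [[0, -0.006, 0], 0], [[0, 0, 0], 0], [[0, 0, 0], 0]]' > next.json && python3 inch.py next.json ;python3 -c "
from h import *
st()"; echo '[[[0, 0, 0.007], 0], [[0, 0, 0.007], 0]]' > next.json && python3 inch.py next.json;python3 -c "
from h import *
st()"; echo '[[[0, 0, 0.007], 0], [[0, 0, 0.007], 0], [[0, 0, 0], 0], [[0, 0, 0], 0]]' > next.json && python3 inch.py next.json;python3 -c "
from h import *
st(); prof()
im=[cv2.imread(f'pics/{n}1.png') for n in('top','scene')]+[manip.snapshot(n)['image'] for n in('top','scene')]
f=lambda a,b:np.hstack([cv2.resize(a[160:285,270:350],(192,300),interpolation=2),cv2.resize(b[200:300,300:390],(333,300)[0:2],interpolation=2)])
cv2.imwrite('pics/cmp.png',np.vstack([f(im[0],im[1]),f(im[2],im[3])]))"
```

```text
time_s: 5.1
tcp_pos: [0.4874, 0.0558, 0.1335]
ee_rot: [0.155, 0.988, 0.007, 0.003]
ft_force: [3.1, 21.1, -0.2]
width: 0.0645
grasp_force: 10.6
t5.10 jig [ -5.7  49.5 133.5] F jig [21.1  3.4 -0.2] w 64.5 g 10.6 turn 0.006
time_s: 5.27
tcp_pos: [0.488, 0.0561, 0.1206]
ee_rot: [0.155, 0.988, 0.007, 0.004]
ft_force: [1.4, 22.4, 6.1]
width: 0.0644
grasp_force: 11.4
t5.27 jig [ -5.2  49.1 120.6] F jig [21.8  5.4  6.1] w 64.4 g 11.4 turn 0.006
time_s: 5.6
tcp_pos: [0.4881, 0.0563, 0.1051]
ee_rot: [0.155, 0.988, 0.007, 0.004]
ft_force: [6.1, 26.6, -3.4]
width: 0.0637
grasp_force: 13.0
t5.60 jig [ -5.   49.  105.1] F jig [27.2  2.2 -3.4] w 63.7 g 13.0 turn 0.005
top [(-55, 14, np.float64(27.2)), (-45, 17, np.float64(27.4)), (-35, 9, np.float64(28.4)), (-25, 11, np.float64(28.0)), (-15, 8, np.float64(27.5)), (-5, 7, np.float64(27.0)), (5, 7, np.float64(25.9)), (15, 11, np.float64(27.9)), (25, 8, np.float64(28.2)), (35, 8, np.float64(27.1)), (45, 9, np.float64(27.6)), (55, 7, np.float64(26.1)), (65, 6, np.float64(27.2))]
scene [(-95, 7, np.float64(39.2)), (-85, 13, np.float64(38.3)), (-75, 14, np.float64(39.1)), (-65, 15, np.float64(42.5)), (-55, 5, np.float64(48.6)), (-35, 6, np.float64(26.6)), (-25, 14, np.float64(26.2)), (-15, 10, np.float64(25.8)), (-5, 17, np.float64(27.8)), (5, 21, np.float64(27.5)), (15, 27, np.float64(27.9)), (25, 26, np.float64(26.9)), (35, 31, np.float64(28.0)), (45, 41, np.float64(29.9)), (55, 49, np.float64(30.3)), (65, 38, np.float64(29.5)), (75, 33, np.float64(28.2)), (85, 29, np.float64(29.4)), (95, 31, np.float64(35.4)), (105, 26, np.float64(28.8)), (115, 18, np.float64(36.8)), (125, 6, np.float64(36.8))]
```

View pics/cmp.png

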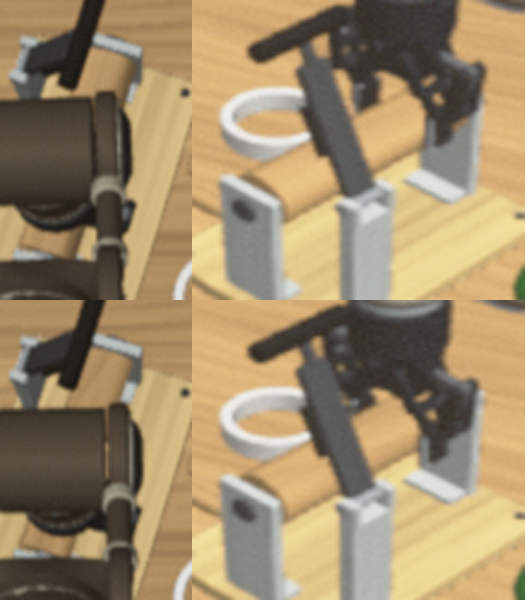

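The grain changed between the two shots, and Fz was about 6 N while moving, so the bar is rolling. I'll back off and grip to feel which way the flat faces.

```bash
echo '[[[0, 0.01, 0], 0], [[0, 0.001, -0.02], 0], [[0, 0, -0.006], 0], [[0, 0, 0], 0]]' > next.json && python3 inch.py next.json;python3 -c "
from h import *
st(); prof()"
```

```text
time_s: 6.13
tcp_pos: [0.4897, 0.0601, 0.1316]
ee_rot: [0.152, 0.988, 0.0, 0.003]
ft_force: [1.4, -0.4, -0.1]
width: 0.0642
grasp_force: 0.0
t6.13 jig [ -0.9  48.7 131.6] F jig [ 0.  -1.5 -0.1] w 64.2 g 0.0 turn 0.000
top [(-65, 4, np.float64(25.9)), (-55, 10, np.float64(26.5)), (-45, 17, np.float64(28.2)), (-35, 19, np.float64(28.3)), (-25, 17, np.float64(27.6)), (-15, 13, np.float64(27.3)), (-5, 11, np.float64(26.6)), (5, 12, np.float64(25.3)), (15, 13, np.float64(27.4)), (25, 6, np.float64(27.6)), (35, 10, np.float64(26.1)), (45, 10, np.float64(26.7)), (55, 8, np.float64(27.3)), (65, 4, np.float64(27.0))]
scene [(-85, 7, np.float64(34.1)), (-75, 12, np.float64(35.0)), (-65, 18, np.float64(37.2)), (-55, 15, np.float64(40.7)), (-45, 7, np.float64(43.3)), (-35, 12, np.float64(26.1)), (-25, 7, np.float64(26.6)), (-15, 24, np.float64(26.6)), (-5, 17, np.float64(27.2)), (5, 25, np.float64(27.4)), (15, 29, np.float64(27.2)), (25, 42, np.float64(28.4)), (35, 38, np.float64(28.0)), (45, 34, np.float64(27.8)), (55, 43, np.float64(28.9)), (65, 42, np.float64(28.9)), (75, 37, np.float64(29.3)), (85, 27, np.float64(29.1)), (95, 25, np.float64(28.0)), (105, 14, np.float64(27.9)), (115, 4, np.float64(28.0))]
```

```bash
echo '[[[0, 0, 0.01], 0], [[0, 0, 0], 0], [[0, 0, 0], 0], [[0, 0, 0], 0], [[0, 0, 0], 0], [[0, 0, 0], 0]]' > next.json && python3 inch.py next.json 0;python3 -c "
from h import *
st()";echo '[[[0, 0, 0], 0], [[0, 0, 0], 0], [[0, 0, 0], 0]]' > next.json && python3 inch.py next.json .066;python3 -c "
from h import *
st(); prof()"
```

```text
time_s: 6.73
tcp_pos: [0.4907, 0.0648, 0.1192]
ee_rot: [0.155, 0.988, 0.006, 0.003]
ft_force: [6.1, 16.2, -1.4]
width: 0.0446
grasp_force: 62.9
t6.73 jig [  3.9  49.1 119.2] F jig [17.3 -0.9 -1.4] w 44.6 g 62.9 turn 0.006
time_s: 6.98
tcp_pos: [0.4864, 0.0598, 0.118]
ee_rot: [0.152, 0.988, -0.001, -0.001]
ft_force: [0.3, 0.6, -0.5]
width: 0.0656
grasp_force: 0.0
t6.98 jig [ -2.2  51.7 118. ] F jig [ 0.7 -0.1 -0.5] w 65.6 g 0.0 turn 0.000
top [(-45, 12, np.float64(26.3)), (-35, 12, np.float64(27.4)), (-25, 14, np.float64(26.5)), (-15, 12, np.float64(24.6)), (-5, 5, np.float64(27.4)), (5, 9, np.float64(27.5)), (15, 5, np.float64(27.6)), (25, 8, np.float64(26.4)), (35, 6, np.float64(26.6)), (45, 6, np.float64(26.8)), (55, 5, np.float64(26.8)), (65, 6, np.float64(26.7))]
scene [(-95, 6, np.float64(39.1)), (-85, 5, np.float64(34.9)), (-75, 15, np.float64(36.7)), (-65, 17, np.float64(38.9)), (-55, 18, np.float64(43.7)), (-45, 4, np.float64(26.0)), (-35, 11, np.float64(25.9)), (-25, 12, np.float64(26.3)), (-15, 12, np.float64(26.3)), (-5, 25, np.float64(27.4)), (5, 28, np.float64(27.1)), (15, 25, np.float64(27.7)), (25, 33, np.float64(28.0)), (35, 39, np.float64(28.1)), (45, 36, np.float64(28.1)), (55, 45, np.float64(28.8)), (65, 38, np.float64(29.0)), (75, 40, np.float64(30.3)), (85, 35, np.float64(30.0)), (95, 22, np.float64(28.5)), (105, 21, np.float64(28.2)), (115, 5, np.float64(27.8))]
```

The grip reads 44.6 mm with the TCP shifted to +x, so the flat now faces jig -x. It needs another 90 degrees, about 42 mm of rolling.

```bash
echo '[[[0, 0, -0.017], 0], [[0, -0.005, 0], 0], [[0, -0.005, 0], 0], [[0, 0, 0], 0], [[0, 0, 0], 0]]' > next.json && python3 inch.py next.json ;python3 -c "
from h import *
st()"; echo '[[[0, 0, 0.007], 0], [[0, 0, 0.007], 0], [[0, 0, 0.007], 0], [[0, 0, 0.007], 0], [[0, 0, 0], 0], [[0, 0, 0], 0]]' > next.json && python3 inch.py next.json;python3 -c "
from h import *
st()"; echo '[[[0, 0.01, 0], 0], [[0, 0, -0.014], 0], [[0, 0, -0.014], 0], [[0, 0, 0], 0]]' > next.json && python3 inch.py next.json;python3 -c "
from h import *
st(); prof()"
```

```text
time_s: 7.5
tcp_pos: [0.4872, 0.0542, 0.1375]
ee_rot: [0.155, 0.988, 0.005, 0.003]
ft_force: [2.9, 13.1, 2.7]
width: 0.0663
grasp_force: 7.2
t7.50 jig [ -7.2  49.3 137.5] F jig [13.4  1.2  2.7] w 66.3 g 7.2 turn 0.005
time_s: 8.0
tcp_pos: [0.488, 0.0553, 0.1088]
ee_rot: [0.155, 0.988, 0.006, 0.004]
ft_force: [6.1, 18.6, -3.5]
width: 0.0659
grasp_force: 10.1
t8.00 jig [ -6.   48.8 108.8] F jig [19.6 -0.2 -3.5] w 65.9 g 10.1 turn 0.005
time_s: 8.33
tcp_pos: [0.4893, 0.0599, 0.138]
ee_rot: [0.152, 0.988, 0.0, 0.002]
ft_force: [0.3, -1.1, 0.6]
width: 0.0659
grasp_force: 0.0
t8.33 jig [ -1.2  49.  138. ] F jig [-0.9 -0.6  0.6] w 65.9 g 0.0 turn 0.000
top [(-95, 12, np.float64(24.9)), (-85, 22, np.float64(23.3)), (-75, 23, np.float64(20.9)), (-65, 13, np.float64(18.5)), (-55, 14, np.float64(18.7)), (-45, 9, np.float64(17.9)), (-35, 9, np.float64(18.0)), (-25, 11, np.float64(17.4)), (-15, 10, np.float64(18.8)), (-5, 12, np.float64(20.4)), (5, 11, np.float64(24.4)), (15, 10, np.float64(26.0)), (25, 13, np.float64(27.0)), (35, 9, np.float64(26.9)), (45, 8, np.float64(27.3)), (55, 7, np.float64(27.9)), (65, 6, np.float64(26.9))]
scene [(-85, 12, np.float64(22.8)), (-75, 19, np.float64(34.1)), (-65, 18, np.float64(35.8)), (-55, 19, np.float64(40.4)), (-45, 9, np.float64(16.3)), (-25, 4, np.float64(16.9)), (-15, 5, np.float64(18.1)), (-5, 6, np.float64(19.8)), (5, 9, np.float64(22.1)), (15, 23, np.float64(27.3)), (25, 38, np.float64(27.3)), (35, 39, np.float64(28.4)), (45, 33, np.float64(27.8)), (55, 44, np.float64(29.3)), (65, 38, np.float64(30.1)), (75, 43, np.float64(28.6)), (85, 28, np.float64(28.4)), (95, 15, np.float64(28.0)), (105, 19, np.float64(28.0)), (115, 5, np.float64(28.1))]
```

The flat now shows clearly, centred near -38 degrees. One more stroke of about 20 mm.

```bash
cat >> h.py <<'E'
def flat(lo=-75,hi=75):
    for n in("top","scene"):
        J=tojig(cloud(n)[0]).reshape(-1,3)
        B=J[(np.abs(J[:,0])<.03)&(J[:,1]>-.1)&(J[:,1]<.09)&(J[:,2]>.1)&(J[:,2]<.16)]
        best=max(range(-80,81),key=lambda a:np.sum(np.abs(B[:,0]*np.sin(np.radians(a))+(B[:,2]-.125)*np.cos(np.radians(a))-.017)<.0015))
        a=np.radians(best);k=np.abs(B[:,0]*np.sin(a)+(B[:,2]-.125)*np.cos(a)-.017)<.0025
        q=B[k]; t=q[:,0]*np.cos(a)-(q[:,2]-.125)*np.sin(a); e=q[:,0]*np.sin(a)+(q[:,2]-.125)*np.cos(a)
        p=np.polyfit(t,e,1); print(n,"flat deg",best-np.degrees(np.arctan(p[0])),len(q),"at",p[1])
E
python3 -c "
from h import *
flat()"
echo '[[[0, -0.006, 0], 0], [[0, -0.005, 0], 0], [[0, 0, 0], 0], [[0, 0, 0], 0]]' > next.json && python3 inch.py next.json ; echo '[[[0, 0, 0.007], 0], [[0, 0, 0.007], 0], [[0, 0, 0.007], 0], [[0, 0, 0], 0], [[0, 0, 0], 0]]' > next.json && python3 inch.py next.json;python3 -c "
from h import *
st()"; echo '[[[0, 0.01, 0], 0], [[0, 0, -0.014], 0], [[0, 0, -0.01], 0], [[0, 0, 0], 0]]' > next.json && python3 inch.py next.json;python3 -c "
from h import *
st(); prof();flat()"
```

```text
top flat deg -39.81589805786186 352 at 0.0170864589518915
scene flat deg -37.383722303219265 161 at 0.016097823030668777
time_s: 8.87
tcp_pos: [0.4853, 0.055, 0.1363]
ee_rot: [0.155, 0.988, 0.006, 0.001]
ft_force: [1.3, 19.3, 0.2]
width: 0.0662
grasp_force: 9.2
time_s: 9.28
tcp_pos: [0.4861, 0.0557, 0.1151]
ee_rot: [0.155, 0.988, 0.006, 0.001]
ft_force: [5.4, 23.4, -3.4]
width: 0.0661
grasp_force: 11.6
t9.28 jig [ -6.1  50.8 115.1] F jig [23.9  1.9 -3.4] w 66.1 g 11.6 turn 0.005
time_s: 9.62
tcp_pos: [0.4887, 0.059, 0.1409]
ee_rot: [0.152, 0.988, 0.0, 0.002]
ft_force: [1.0, 0.2, 0.1]
width: 0.0663
grasp_force: 0.0
t9.62 jig [ -2.3  49.3 140.9] F jig [ 0.5 -0.9  0.1] w 66.3 g 0.0 turn 0.000
top [(-85, 4, np.float64(27.1)), (-75, 9, np.float64(26.8)), (-65, 14, np.float64(27.9)), (-55, 23, np.float64(27.0)), (-45, 26, np.float64(24.4)), (-35, 20, np.float64(21.9)), (-25, 15, np.float64(18.6)), (-15, 9, np.float64(18.1)), (-5, 10, np.float64(18.5)), (5, 6, np.float64(18.7)), (15, 12, np.float64(18.0)), (25, 6, np.float64(18.4)), (35, 16, np.float64(21.5)), (45, 10, np.float64(24.2)), (55, 11, np.float64(25.2)), (65, 6, np.float64(27.1)), (75, 4, np.float64(26.7))]
scene [(-75, 9, np.float64(36.8)), (-65, 14, np.float64(38.5)), (-55, 26, np.float64(41.1)), (-45, 24, np.float64(23.2)), (-35, 37, np.float64(22.2)), (-25, 21, np.float64(19.3)), (-15, 22, np.float64(18.1)), (-5, 19, np.float64(17.1)), (5, 18, np.float64(17.4)), (15, 19, np.float64(17.7)), (25, 26, np.float64(18.9)), (35, 27, np.float64(19.9)), (45, 30, np.float64(24.6)), (55, 49, np.float64(28.7)), (65, 48, np.float64(28.8)), (75, 32, np.float64(28.7)), (85, 29, np.float64(28.9)), (95, 20, np.float64(28.5)), (105, 16, np.float64(27.5)), (115, 11, np.float64(27.8))]
top flat deg 0.5967368564223348 314 at 0.01697726957076998
scene flat deg 0.12344420218623808 439 at 0.016942962729438592
```

The flat reads 0 ± 1 degrees. Next I'll measure the handle from the saved clouds.

```bash
echo '[[[0, 0, -0.04], 0], [[0, 0, -0.04], 0], [[0, 0, -0.04], 0], [[0, 0, -0.04], 0], [[0, 0, -0.04], 0], [[0, 0, -0.015], 0], [[0, 0, 0], 0]]' > next.json && python3 inch.py next.json 0.045; python3 -c "
from h import *
for f in ('wtop.npy','wsc.npy'):
    J=tojig(np.load(f)).reshape(-1,3); H=J[(J[:,2]>.27)&(J[:,2]<.33)&(np.abs(J[:,1]+.066)<.05)&(np.abs(J[:,0])<.06)]
    H=H[np.abs(H[:,1]+.066)>.014]
    M=np.c_[2*H[:,0],2*H[:,2],np.ones(len(H))]; s=np.linalg.lstsq(M,(H[:,[0,2]]**2).sum(1),rcond=None)[0]
    print(f,s[:2],np.sqrt(s[2]+s[0]**2+s[1]**2),H.min(0),H.max(0),len(H),'a',np.arctan2(s[1]-.152,.07-s[0]),np.hypot(s[1]-.152,.07-s[0]))
st([.014,-.04,.356])"
```

```text
time_s: 10.4
tcp_pos: [0.4899, 0.059, 0.3596]
ee_rot: [0.153, 0.988, 0.001, 0.005]
ft_force: [0.3, -0.5, 0.2]
width: 0.0453
grasp_force: 0.0
wtop.npy [0.00958859 0.29898191] 0.0064330300109826065 [ 0.00109592 -0.10907665  0.29085798] [ 0.01846776 -0.02502973  0.30925572] 251 a 1.1808325590323696 0.15891261672898144
wsc.npy [0.01350901 0.29411982] 0.00866244978945937 [ 0.00390116 -0.11010026  0.27148852] [ 0.02555984 -0.021654    0.30729531] 151 a 1.1924569166324548 0.15293552638282756
t10.40 jig [ -1.8  48.1 359.6] F jig [-0.4 -0.5  0.2] w 45.3 g 0.0 turn 0.001
tool d [-0.0881  0.0159  0.0045] ypart 0.9999944325638948
```

```bash
echo '[[[-0.03, 0.005, 0], 0], [[-0.03, 0.005, 0], 0], [[-0.029, 0.004, 0], 0], [[0, 0, 0], 0], [[0, 0, 0], 0]]' > next.json && python3 inch.py next.json; python3 -c "
from h import *
st([.0117,-.041,.294])"; echo '[[[0, 0, 0.02], 0], [[0, 0, 0.02], 0], [[0, 0, 0.022], 0], [[0, 0, 0], 0], [[0, 0, 0], 0]]' > next.json && python3 inch.py next.json;python3 -c "
from h import *
st([.0117,-.041,.294]); cv2.imwrite('pics/s3.png',cv2.resize(manip.snapshot('scene')['image'][150:320,260:430],(600,600),interpolation=2))"
```

```text
time_s: 10.82
tcp_pos: [0.5761, 0.0452, 0.351]
ee_rot: [0.153, 0.988, -0.0, -0.003]
ft_force: [-0.0, -0.2, -1.0]
width: 0.0451
grasp_force: 0.0
t10.82 jig [ 10.9 -38.2 351. ] F jig [-0.2 -0.  -1. ] w 45.1 g 0.0 turn 0.001
tool d [-0.0031  0.0009  0.0569] ypart 0.9999974710698059
time_s: 11.23
tcp_pos: [0.574, 0.0459, 0.2901]
ee_rot: [0.152, 0.988, -0.0, -0.003]
ft_force: [0.3, 0.5, 0.8]
width: 0.045
grasp_force: 0.0
t11.23 jig [ 10.9 -36.  290.1] F jig [ 0.6 -0.2  0.8] w 45.0 g 0.0 turn 0.000
tool d [-0.005   0.0008 -0.004 ] ypart 0.9999985482828025
```

View pics/s3.png

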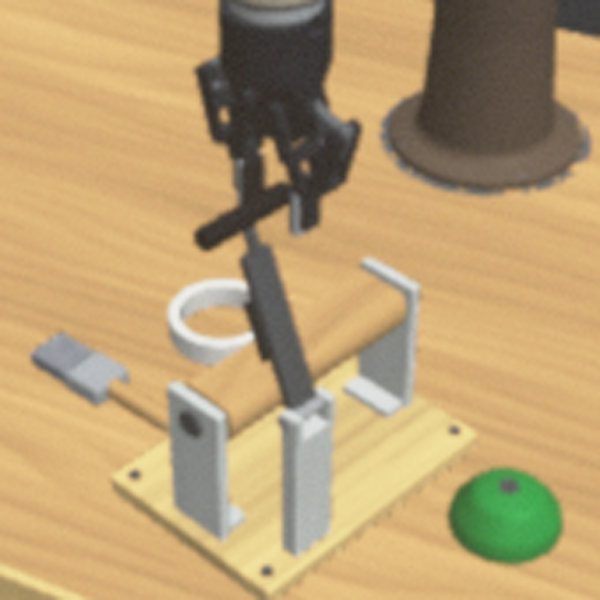

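```bash
echo '[[[0, 0, 0], 0], [[0, 0, 0], 0], [[0, 0, 0], 0], [[0, 0, 0], 0], [[0, 0, 0], 0]]' > next.json && python3 inch.py next.json 0; python3 -c "
from h import *
st()"; echo '[[[0, -0.0135, 0.0063], 0], [[0, -0.0126, 0.0072], 0], [[0, -0.0125, 0.0092], 0], [[0, -0.0118, 0.01], 0], [[0, 0, 0], 0]]' > next.json && python3 inch.py next.json; python3 -c "
from h import *
st([-.038,-.037,.260])"
```

```text
time_s: 11.7
tcp_pos: [0.5771, 0.0455, 0.2943]
ee_rot: [0.152, 0.988, -0.0, 0.001]
ft_force: [-1.7, -1.5, 5.3]
width: 0.0162
grasp_force: 58.7
t11.70 jig [ 11.5 -39.1 294.3] F jig [-1.9  1.2  5.3] w 16.2 g 58.7 turn 0.000
time_s: 12.12
tcp_pos: [0.5615, -0.0032, 0.2575]
ee_rot: [0.153, 0.988, 0.001, 0.001]
ft_force: [4.8, 3.0, -1.5]
width: 0.0158
grasp_force: 63.2
t12.12 jig [-39.7 -38.8 257.5] F jig [ 4.3 -3.7 -1.5] w 15.8 g 63.2 turn 0.002
tool d [ 0.0018  0.0017 -0.0025] ypart 0.9999954739169725
```

```bash
echo '[[[0, -0.0105, 0.0115], 0], [[0, -0.0094, 0.0122], 0], [[0, -0.008, 0.0132], 0], [[0, -0.0069, 0.0139], 0], [[0, -0.005, 0.0145], 0], [[0, -0.004, 0.015], 0], [[0, 0, 0], 0]]' > next.json && python3 inch.py next.json; python3 -c "
from h import *
st([-.082,-.037,.180])"
```

```text
time_s: 12.7
tcp_pos: [0.5485, -0.0438, 0.1765]
ee_rot: [0.153, 0.988, 0.001, 0.001]
ft_force: [4.6, 5.3, 0.1]
width: 0.0162
grasp_force: 63.9
t12.70 jig [-82.3 -38.6 176.5] F jig [ 6.4 -2.8  0.1] w 16.2 g 63.9 turn 0.002
tool d [ 0.0016  0.0003 -0.0035] ypart 0.9999949712243777
```

```bash
echo '[[[0, -0.0015, 0.01], 0], [[0, -0.0005, 0.01], 0], [[0, 0, 0.006], 0], [[0, 0, 0.003], 0], [[0, 0, 0], 0], [[0, 0, 0], 0]]' > next.json && python3 inch.py next.json; python3 -c "
from h import *
st()"
```

```text
time_s: 13.2
tcp_pos: [0.5477, -0.0463, 0.1501]
ee_rot: [0.152, 0.988, -0.0, 0.0]
ft_force: [2.8, -0.2, 0.2]
width: 0.0159
grasp_force: 66.4
t13.20 jig [-85.  -38.6 150.1] F jig [ 0.7 -2.7  0.2] w 15.9 g 66.4 turn 0.000
```

```bash
echo '[[[0, 0, 0.003], 0], [[0, 0, 0.003], 0], [[0, 0, 0], 0], [[0, 0, 0], 0]]' > next.json && python3 inch.py next.json; python3 -c "
from h import *
st()"
```

```text
time_s: 13.53
tcp_pos: [0.5477, -0.0466, 0.1449]
ee_rot: [0.152, 0.988, -0.001, 0.0]
ft_force: [0.9, 0.8, 3.9]
width: 0.0161
grasp_force: 68.3
t13.53 jig [-85.2 -38.7 144.9] F jig [ 1.1 -0.6  3.9] w 16.1 g 68.3 turn -0.001
```

```bash
echo '[[[0, 0, 0], 0], [[0, 0, 0], 0], [[0, 0, 0], 0]]' > next.json && python3 inch.py next.json .045; echo '[[[0, 0, -0.035], 0], [[0, 0, -0.035], 0], [[0, 0, -0.035], 0], [[0, 0.03, -0.01], 0], [[0, 0.03, 0], 0], [[0, 0.03, 0], 0], [[0, 0.03, 0], 0], [[0, 0.03, 0], 0], [[0, 0, 0], 0]]' > next.json && python3 inch.py next.json; cat > e.py <<'E'
from h import *
st()
for n in ('top','scene'):
    W,d=cloud(n); J=tojig(W).reshape(-1,3)
    H=J[(np.abs(J[:,0]+.085)<.02)&(np.abs(J[:,1]+.066)<.05)&(np.abs(J[:,1]+.066)>.014)&(J[:,2]>.12)&(J[:,2]<.2)]
    print(n,len(H),'axis z ~',np.percentile(H[:,2],95)-.009,'x',np.median(H[:,0]))
    G=J[(J[:,0]>-.06)&(J[:,0]<.06)&(np.abs(J[:,1]+.066)<.008)&(J[:,2]>.14)&(J[:,2]<.25)]
    if len(G)>5: print('arm slope',np.polyfit(G[:,0],G[:,2],1),len(G))
flat()
cv2.imwrite('pics/s%d.png'%(manip.read_state()['time_s']*10),cv2.resize(d['image'][180:320,260:420],(640,560),interpolation=2))
E
python3 e.py; ls pics
```

```text
time_s: 13.78
tcp_pos: [0.5458, -0.046, 0.1432]
ee_rot: [0.152, 0.988, -0.0, -0.002]
ft_force: [-0.1, -0.2, 0.3]
width: 0.0445
grasp_force: 0.0
time_s: 14.53
tcp_pos: [0.5929, 0.1016, 0.2585]
ee_rot: [0.15, 0.989, 0.001, -0.001]
ft_force: [-0.5, 0.2, -0.6]
width: 0.0446
grasp_force: 0.0
t14.53 jig [ 69.7 -37.3 258.5] F jig [ 0.   0.6 -0.6] w 44.6 g 0.0 turn -0.004
top 200 axis z ~ 0.15383890965741953 x -0.08616012253074143
arm slope [0.00969688 0.15620364] 265
scene 122 axis z ~ 0.15262616069538754 x -0.07940606755699017
arm slope [0.00417078 0.15575557] 173
top flat deg -0.8943434793046081 653 at 0.016937052412626257
scene flat deg -0.51471437715276 449 at 0.016983058026819858
c.png
cmp.png
s147.png
s3.png
scene0.png
scene1.png
top0.png
top1.png
```

View pics/s147.png

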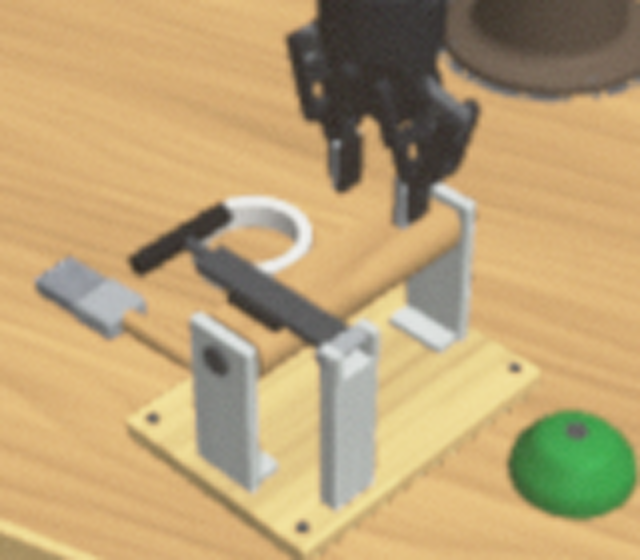

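The arm lies level with its pad on the flat at about (255,305), the handle is free at (180,240), and the gripper is well clear above. The brush, tape and hold have not moved.

```bash
python3 -c "
from workcell import manip
print(manip.job_done())"
```

```text
the job is handed in; nothing more can be done
None
```

I turned the bar until its flat faced straight up (within about 1 degree), then pressed the hold-down arm down to level (about 0 rad), released it, and handed the job in at about 15 s of the 72 s allowed; the hand-in returned no verdict.

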